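Refit the vent cover of a countertop odour filter

TASK

The white vent cover of the grey odour filter has been taken off and lies beside it on the worktop. Put it back: hook its wide lip under the black ledge at one end of the open bay while the other end is still raised, then press that other end down until the orange spring latch snaps over it and the cover lies flat and flush. Do not force it down hard, leave the cup and the coffee pods where they stand, and let go of the cover when done.

Things in the scene. Friction and masses are not known exactly. Their poses are not given: they have to be found in the camera images.
- housing: odour filter: fixed grey box 132 (x) by 184 (y) by 67.5 mm high. Origin: centre of underside; z up, y along its length; sizes here in mm in this frame. Filter bay open at the top, 100 wide in x between the long walls (tops at z 67.5). Slot under a black ledge at the -y end, orange latch at the +y end. At the +y end a deck (top z 67.5) starts at y 62, with a 40 wide pocket in its middle for the tab
- seat (a point): point on the housing at x 0, y 0, z 58 mm, axes as the housing: where the cover's origin lies when it is seated, their axes parallel, with play of 2.5 mm in x, 1.5 to 2 mm in y and 1.5 mm upwards. The cover's underside then rests at z 58 on rails along both long walls (x beyond 42, y -35 to 58) and on a rest under its tab
- slot_mouth (a point): point on the housing at x 0, y -61.5, z 58 mm, axes as the housing: middle of the slot's mouth, below the free edge of the black ledge. The ledge covers y -92 to -61.5, underside z 63.5, top z 67.5. Under it the slot is 66 mm wide in x, its floor at z 52 (running from y -76 to -40), its end wall at y -76
- latch_edge (a point): point on the housing at x 0, y 61.5, z 63.5 mm, axes as the housing: where the lower front edge of the latch's nose is at rest. The nose's upper face is bevelled at about 50 degrees, from z 65 at y 61.5 up to z 72.5 at y 68; its underside is at z 63.5
- latch (a joint): orange spring latch, 34 mm wide, slides along the housing's y (m): 0 at rest, nose over the tab; grows to 0.010 as it is pushed back to +y. Spring 3 N at rest plus 0.7 N per mm. A tab pressed down on its bevel drives it back, then it springs out over the tab; pressing on the cover's top near the tab this takes about 10 to 15 N, and 20 N are plenty
- cover: vent cover, loose, white plastic, 0.1 to 0.2 kg: plate 95 (x) by 120 (y) by 9 mm (z). Origin: centre of the plate's underside, z up. Grip rib across its top: 56 long in x, 14 thick in y, from z 9 to 29, centred. Lip at its -y end, tab at its +y end. Dark slots are only a pattern. It lies right way up on the worktop, its -y end within 45 degrees of the housing's -y direction
- lip_end (a point): point on the cover at x 0, y -72, z 0 mm, axes as the cover: middle of the lower outer edge of its lip. The lip is 60 mm wide, 4 mm thick (z 0 to 4) and stands 12 mm out from the plate
- tab_end (a point): point on the cover at x 0, y 66.5, z 0 mm, axes as the cover: middle of the lower outer edge of its tab. The tab is 30 mm wide, 4 mm thick (z 0 to 4) and stands 6.5 mm out from the plate
- cup: bystander: white cup with green and red, 65 mm wide and 49 mm high with a handle; origin centre of its underside
- red_pod: bystander: red coffee pod, 37 mm wide, 26 mm high; origin centre of its underside
- green_pod: bystander: dark green coffee pod, 37 mm wide, 26 mm high; origin centre of its underside

How it is judged:
By the outcome, as a careful person would: the job done as asked, in the order asked, and still so for the second after the job is handed in, with the robot touching nothing.
It also fails if it takes over 45 s, if anything falls off the work surface, if the arm or the gripper's body presses on something with over 40 N, if the wrist force passes 120 N, or if a joint passes its speed limit or range.

ROBOT

A 6-joint arm with a two-finger parallel gripper is mounted at the origin on a cart in front of the work surface, level with it; the furniture and walls round the work are solid. World frame = base frame: x ahead of the robot, y to its left, z up, the work surface at z = 0. Lengths are in m, angles in rad, forces in N, time in s.
With the tool pointing down it reaches from about 0.3 to 0.775 m from the base axis. Payload 14.6 kg.
Tool frame: the origin (TCP) lies on the centre line of the jaws, within the pads' length; the fingertips stand ctrl.tcp_to_tips ahead of it and the grasp point (between the pads) lies 2 mm behind it (ctrl.tcp_to_tips is the distance from the TCP to the fingertips, in m); z points along the fingers, y is the line along which they close (so a half turn about z gives the same grasp; the last joint's range is limited). The gripper opens to 94 mm and grips with 3 to 60 N. Pads are 16 mm wide; open, the fingers measure 119 mm over their backs; the gripper's body (75 mm by 177 mm) begins 78 mm behind the grasp point.
Start: joints at [-1.192, 0.3, 1.521, -0, 1.321, -0.067], TCP at [0.237, -0.496, 0.222] pointing down, gripper open.
Joint ranges: [-3.03, 3.03], [-0.79, 2.21], [0.23, 2.52], [-1.04, 4.18], [0, 3.07], [-2.55, 2.55]. Speed limits (rad/s): [2.22, 2.22, 2.57, 3.14, 3.14, 3.14].

INTERFACE

Orientations are given as [roll, pitch, yaw] about the fixed x, y, z axes, in that order (R = Rz(yaw) Ry(pitch) Rx(roll)).
In Python, from station import telemetry, viewer, hand_in, ctrl gives the robot as it stands.
- The arm moves only by the tool step_arm, never from a script. Its argument "plan" is a list of rows, each an object of numbers: "dx", "dy", "dz": the shift along the tool's x, y, z scaled (see below); "rx", "ry", "rz": the turn, a rotation vector about the tool's x, y, z scaled (see below); "claw": the closure, from 0 (fully open) to 1 (shut). In form: [{"dx": .., "dy": .., "dz": .., "rx": .., "ry": .., "rz": .., "claw": ..}, ...]. A call has 1 to 10 rows; each row shifts and turns the commanded pose from where the row before left it, along the tool's axes as they then stand; what a row does not reach is not made up. The controller multiplies each number of a shift by 0.1 m and each number of a turn by 90 degrees. A row lasts 1/10 s, in which the tool goes at most 50 mm and 8.59 degrees, less where a joint would pass 70% of its speed; a pose out of reach is approached as far as the arm can. A call with a number of a shift or a turn outside -1 to 1 is refused whole. A call with a gripper value outside its range is refused whole. The fingers move at their own pace and stop on an object; "grip_force" is the grip in N (left out, the last holds). Time passes only in rows, so rows that do not move let the fingers close. It gives the time, the measured TCP pose, the force, the opening and the grip force at its end, in the units of the state.
- telemetry.get_obs(): the state, without advancing time (a new reading comes with each control period).
- viewer.camera(name): name is "side" or "top" or "wrist"; returns a dict with "img" (480x640x3 uint8, red, green, blue), "z_map" (480x640 float32, m along the optical axis (not along the pixel's ray), 0 where there is no reading), "fx", "fy", "cx", "cy" (pixels), "R" (3x3) and "t" (3): a world point X has camera coordinates R X + t; the wrist camera has in their place "tool_from_camera" (4x4, takes a point from camera to tool coordinates, whose origin is the TCP and whose axes are the flange's). Camera axes: x right, y down, z forward; pixel columns grow to the right and rows downward; lengths in m; the calibration is good to about 2 mm. A picture is of the moment at which its call begins: read the wrist's pose just before it.
- hand_in(): hands the job in; it is judged then, once.
Trained networks look in a picture, given as the dict that the camera call returned (one of the last four; its "shot" number tells which), for a name from the list of things; names that differ only in an ending like _2 or _b are one class to them, and where a whole thing is asked for, a point or a joint stands for the part that bears it (a point fixed in the world has none). Each returns a list of dicts, best first, with "score" (0 to 1); they miss things now and then, are a little off and sometimes report something else, mostly with a low value. They report only what shows in the picture. A call takes as long as a camera call.
- viewer.recognise(target, picture): "rect" ([left, top, right, bottom] in pixels, round what is visible of it).
The state is a dict: "time_s": time; "qpos": joint angles; "joint_vel": joint speeds; "tau": joint torques, N m; "ee_pos": TCP position; "eef_rot": TCP orientation; "force": force on the tool from outside, world axes, zero at the start; "moment": the same for the moment, N m; "grip_width": finger opening in m; "grip_force": force on a finger pad.
Only numpy, scipy, OpenCV 4.12 (cv2) and the standard library are available. Lean on these libraries where they do the work, as an engineer would, in place of code of your own. Each camera call takes 0.05 s, during which the arm holds its last target. There are 200 camera calls.

## Working session

There is one attempt and no reset: what is moved stays moved. The work goes in short steps, Python scripts to look and compute and a tool call to move; the robot and the scene stay as the last step left them, time stands still between calls to the robot, and variables do not carry over. Pictures are saved under pics/ and viewed, at most 10 in all, crops included, and the job is handed in when it is done.

Besides the shell and the picture viewer there is one more tool, called after "Call:" as name(argument=value, ...), one argument or row to a line, values as JSON. step_arm: Moves the arm, as the interface text tells. Shifts and turns lie within -1 to 1; 1 stands for 0.1 m of shift or 90 degrees of turn. Its arguments: {"type":"object","properties":{"plan":{"type":"array"},"grip_force":{"type":"number"}},"required":["plan"]}

```bash
mkdir -p pics
cat > h.py <<'E'
import numpy as np, cv2
from station import telemetry, viewer, ctrl
def cloud(p):
    z=p['z_map']; v,u=np.mgrid[0:480,0:640]
    C=np.stack([(u-p['cx'])/p['fx']*z,(v-p['cy'])/p['fy']*z,z],-1)
    return (C-p['t'])@p['R'], z>0
def save(n,img): cv2.imwrite('pics/'+n,cv2.cvtColor(img,cv2.COLOR_RGB2BGR))
E
python3 - <<'E'
from h import *
print(telemetry.get_obs(), ctrl.tcp_to_tips)
p=viewer.camera('top'); save('top.png',p['img']); np.savez('top.npz',**{k:p[k] for k in p})
for n in ['housing','cover','lip_end','tab_end','latch','cup','red_pod','green_pod']:
    print(n,viewer.recognise(n,p)[:2])
s=viewer.camera('side'); save('side.png',s['img']); np.savez('side.npz',**{k:s[k] for k in s})
print(p['R'],p['t'],p['fx'],s['R'],s['t'])
E
```

```text
{'time_s': 0.0, 'qpos': array([-1.19156247e+00,  3.00492537e-01,  1.52160448e+00, -1.37265033e-05,
        1.32069507e+00, -6.66466217e-02]), 'joint_vel': array([ 5.30496702e-04, -1.63475574e-04, -5.45553724e-05, -9.65802820e-04,
        7.25059716e-04,  1.14756498e-03]), 'tau': array([-2.00773713e-03, -5.31815743e+01, -3.52735770e+01,  7.07548088e-02,
        2.44024774e-02, -9.68717723e-05]), 'ee_pos': array([ 0.23706655, -0.49600647,  0.22186466]), 'eef_rot': array([-3.14039500e+00, -6.66130020e-05,  4.45883848e-01]), 'force': array([-0.60436031, -0.54046175,  0.75754783]), 'moment': array([ 0.0097091 , -0.03778337,  0.00979471]), 'grip_force': 0.0, 'grip_width': 0.09388741145798493} 0.017
housing [{'rect': [166.9, 242.2, 267.2, 317.8], 'score': 0.66}]
cover [{'rect': [332.5, 242.3, 397.0, 290.6], 'score': 0.96}]
lip_end [{'rect': [335.7, 243.6, 392.7, 291.6], 'score': 0.8}, {'rect': [168.2, 238.3, 268.3, 316.5], 'score': 0.43}]
tab_end [{'rect': [329.8, 241.6, 394.1, 293.3], 'score': 0.92}, {'rect': [171.6, 263.8, 187.7, 281.3], 'score': 0.2}]
latch [{'rect': [171.0, 262.9, 186.2, 282.0], 'score': 0.8}, {'rect': [338.9, 173.0, 365.3, 210.5], 'score': 0.64}]
cup [{'rect': [337.0, 173.4, 365.6, 213.0], 'score': 0.77}]
red_pod [{'rect': [300.4, 200.7, 316.6, 216.0], 'score': 0.57}]
green_pod [{'rect': [431.0, 213.0, 445.6, 225.4], 'score': 0.68}]
[[-0.02115386 -0.99976143  0.0054411 ]
 [-0.97825238  0.01957494 -0.20649236]
 [ 0.20633659 -0.00969088 -0.97843308]] [-0.0426745   0.56256043  1.03927263] 512.3226708316877 [[ 0.9708469  -0.23898634  0.01848843]
 [-0.09776856 -0.4652313  -0.87977335]
 [ 0.21885521  0.85231764 -0.47503372]] [-0.54356262  0.1106852   0.81089904]
```

View pics/top.png

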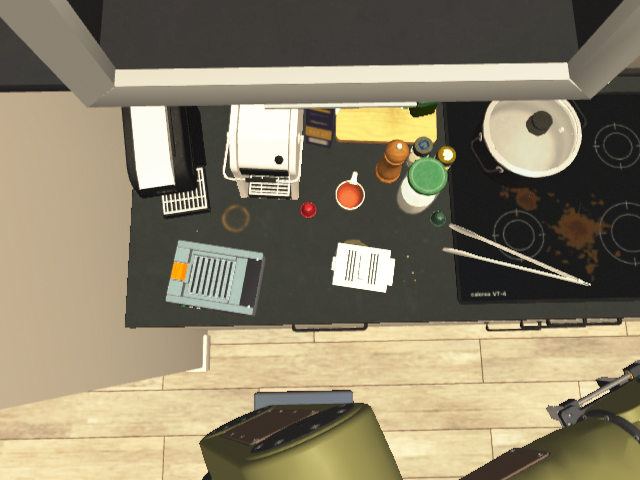

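View pics/side.png

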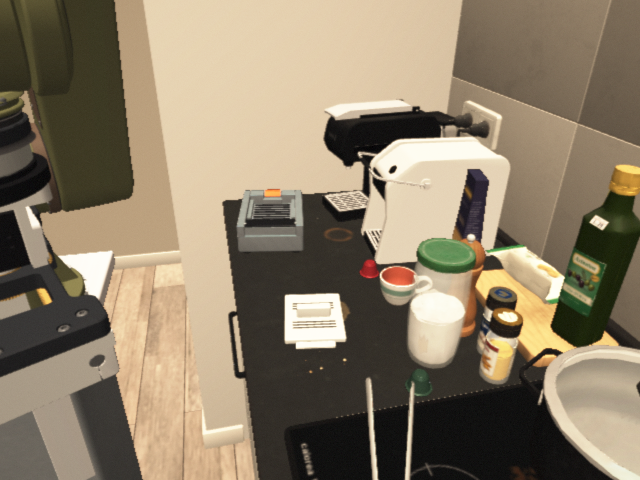

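The top view shows the housing at about (213,278), with its latch at the left end (179,271) and its ledge at the right. The cover lies at (364,267) with its rib across it; the side view puts its lip at (317,344), the near end, which is world -y. Next I fit poses from depth.

```bash
cat > fit.py <<'E'
from h import *
for n in ['top','side']:
    p=dict(np.load(n+'.npz')); W,ok=cloud(p); img=p['img'].astype(int)
    def rect(m,lab):
        P=W[m]; r=cv2.minAreaRect((P[:,:2]*1000).astype(np.float32)); print(n,lab,m.sum(),np.round(P.mean(0)*1000,1),np.round(r[0],1),np.round(r[1],1),round(r[2],1))
    x,y,z=W[...,0],W[...,1],W[...,2]
    if n=='top': hp=ok&(abs(y-.26)<.2)&(x<.6); 
    roi=lambda a,b,c,d:(np.mgrid[0:480,0:640][0]>=b)&(np.mgrid[0:480,0:640][0]<d)&(np.mgrid[0:480,0:640][1]>=a)&(np.mgrid[0:480,0:640][1]<c)
    H=roi(155,232,280,325) if n=='top' else roi(228,180,312,255)
    C=roi(322,235,405,300) if n=='top' else roi(275,285,352,355)
    rect(H&ok&(z>.055)&(z<.08),'housing top'); rect(H&ok&(z>.02)&(z<.085),'housing all')
    o=H&ok&(img[...,0]>200)&(img[...,2]<80)&(img[...,1]<170); rect(o,'orange')
    wh=C&ok&(img.min(-1)>150)
    rect(wh&(z<.016)&(z>-.01),'cover plate'); rect(wh&(z>.02),'rib')
    print(np.percentile(z[H&ok],[5,50,90,98]),np.percentile(z[wh],[5,50,98]))
E
python3 fit.py
```

```text
top housing top 3231 [477.1 164.3  65.9] [477.8 163.4] [185.2 132.5] 80.0
top housing all 5754 [475.8 162.1  58.2] [476.6 163.5] [185.5 134.9] 80.0
top orange 128 [491.2 234.1  69.6] [491.3 237.7] [29.7 33.3] 78.4
top cover plate 2115 [ 499.4 -153.9    8.3] [ 500.9 -153.8] [138.7  98. ] 80.8
top rib 159 [ 499.3 -150.7   28.2] [ 500.2 -150.9] [14.3 56. ] 79.2
[-0.00268826  0.01187677  0.06767528  0.07042279] [0.00345103 0.00873807 0.02949137]
side housing top 1927 [474.  146.   65.3] [477.5 160.7] [187.4 131.7] 79.8
side housing all 4420 [475.7 175.9  51.2] [503. 217.] [317.7 214.5] 89.6
side orange 27 [496.2 239.1  71.5] [491.6 235.9] [25.6 33. ] 89.8
side cover plate 2497 [ 498.1 -168.9    9. ] [ 502.2 -152.8] [147.1  95.6] 80.3
side rib 325 [ 499.9 -155.8   26.9] [ 500.4 -153.1] [15.5 55.8] 80.6
[0.00039039 0.04253098 0.06834958 0.06970526] [0.00419081 0.00982097 0.02988387]
```

Call:
step_arm(
  plan=[
    {"rz": 0.079, "claw": 0},
    {"rz": 0.079},
    {"rz": 0.079},
    {"rz": 0.079},
    {"rz": 0.079},
  ],
)

```text
$.plan[0]: bad value
```

Call:
step_arm(
  plan=[
    {"dx": 0.2, "dy": -0.386},
    {"dx": 0.2, "dy": -0.386},
    {"dx": 0.2, "dy": -0.386},
    {"dx": 0.2, "dy": -0.386},
    {"dx": 0.2, "dy": -0.386},
    {"dx": 0.2, "dy": -0.386},
    {"dx": 0.2, "dy": -0.386},
    {"dx": 0.2, "dy": -0.386},
    {"dx": 0.2, "dy": -0.386},
    {"dx": 0.2, "dy": -0.386},
  ],
)

```text
$.plan[0]: bad value
```

```bash
cat >> h.py <<'E'
from scipy.spatial.transform import Rotation as Ro
def pose():
    o=telemetry.get_obs(); return np.array(o['ee_pos']),Ro.from_euler('xyz',o['eef_rot'])
def wcloud(p,pos,R):
    z=p['z_map']; v,u=np.mgrid[0:480,0:640]
    C=np.stack([(u-p['cx'])/p['fx']*z,(v-p['cy'])/p['fy']*z,z],-1)
    T=p['tool_from_camera']; T=np.array(T)
    return (C@T[:3,:3].T+T[:3,3])@R.as_matrix().T+pos, z>0
def go(target,rpy):
    pos,R=pose(); Rt=Ro.from_euler('xyz',rpy)
    d=R.inv().apply(np.array(target)-pos)/.1
    rv=(R.inv()*Rt).as_rotvec()/(np.pi/2)
    print('shift',np.round(d,3),'turn',np.round(rv,4))
def st():
    o=telemetry.get_obs(); print('t',o['time_s'],'pos',np.round(o['ee_pos'],4),'rpy',np.round(np.degrees(o['eef_rot']),2),'F',np.round(o['force'],2),'w',round(float(o['grip_width']),4),'q',np.round(o['qpos'],2))
def rect(P,lab):
    r=cv2.minAreaRect((P[:,:2]*1000).astype(np.float32)); print(lab,len(P),np.round(P.mean(0)*1000,1),np.round(r[0],1),np.round(r[1],1),round(r[2],1))
E
python3 - <<'E'
from h import *
st(); pos,R=pose(); p=viewer.camera('wrist'); save('w1.png',p['img'])
W,ok=wcloud(p,pos,R); print(p['tool_from_camera'],p['fx'])
img=p['img'].astype(int); near=ok&(np.linalg.norm(W[...,:2]-[.5,-.151],axis=-1)<.1)&(img.min(-1)>130)
z=W[...,2]; print(np.percentile(z[near],[5,50,98]))
rect(W[near&(z<.016)],'plate'); rect(W[near&(z>.022)],'rib')
t=dict(np.load('top.npz')); T,_=cloud(t)
print('left wall',T[200,60],T[300,60],T[200,120],T[280,135])
go([.5003,-.1513,.0285],[np.pi,0,np.radians(-10)])
E
```

```text
t 0.5 pos [ 0.2371 -0.4962  0.2224] rpy [-179.99    0.     25.54] F [1.06 0.21 0.18] w 0.0935 q [-1.19  0.3   1.52 -0.    1.32 -0.07]
[[ 3.89801839e-04 -9.64661354e-01 -2.63492542e-01  7.62905606e-02]
 [ 9.99998454e-01  8.27851454e-04 -1.55144835e-03  4.70197193e-04]
 [ 1.71475495e-03 -2.63491530e-01  9.64660185e-01 -1.61474112e-01]
 [ 0.00000000e+00  0.00000000e+00  0.00000000e+00  1.00000000e+00]] 406.0733530897567
[-0.89448456 -0.88990412 -0.88549254]
plate 21 [ 402.5 -150.6 -890.2] [ 402.1 -150.4] [43.5  3.7] 89.9
rib 0 [nan nan nan] [0. 0.] [0. 0.] 0.0
left wall [0.5765184  0.37128365 0.31694743] [0.41486735 0.37245508 0.287089  ] [0.64904792 0.37088533 0.06325302] [0.48227892 0.35020549 0.00373843]
shift [ 3.862 -1.978  1.94 ] turn [0.     0.     0.3949]h.py:24: RuntimeWarning: Mean of empty slice.
  r=cv2.minAreaRect((P[:,:2]*1000).astype(np.float32)); print(lab,len(P),np.round(P.mean(0)*1000,1),np.round(r[0],1),np.round(r[1],1),round(r[2],1))
  ret = um.true_divide(
```

View pics/w1.png

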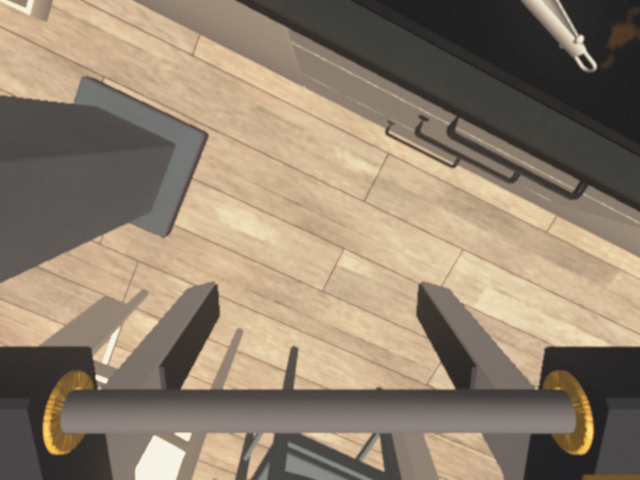

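The picture only shows the floor and the fingers, because both moves were refused: each row needs all seven fields.

Call:
step_arm(
  plan=[
    {"dx": 0, "dy": 0, "dz": 0, "rx": 0, "ry": 0, "rz": 0.079, "claw": 0},
    {"dx": 0, "dy": 0, "dz": 0, "rx": 0, "ry": 0, "rz": 0.079, "claw": 0},
    {"dx": 0, "dy": 0, "dz": 0, "rx": 0, "ry": 0, "rz": 0.079, "claw": 0},
    {"dx": 0, "dy": 0, "dz": 0, "rx": 0, "ry": 0, "rz": 0.079, "claw": 0},
    {"dx": 0, "dy": 0, "dz": 0, "rx": 0, "ry": 0, "rz": 0.079, "claw": 0},
  ],
)

```text
time_s: 1.05
ee_pos: [0.2372, -0.4962, 0.2225]
eef_rot: [3.142, -0.0, -0.18]
force: [-0.8, 0.4, 0.9]
grip_width: 0.0938
grip_force: 0.0
```

Call:
step_arm(
  plan=[
    {"dx": 0.2, "dy": -0.386, "dz": 0, "rx": 0, "ry": 0, "rz": 0, "claw": 0},
    {"dx": 0.2, "dy": -0.386, "dz": 0, "rx": 0, "ry": 0, "rz": 0, "claw": 0},
    {"dx": 0.2, "dy": -0.386, "dz": 0, "rx": 0, "ry": 0, "rz": 0, "claw": 0},
    {"dx": 0.2, "dy": -0.386, "dz": 0, "rx": 0, "ry": 0, "rz": 0, "claw": 0},
    {"dx": 0.2, "dy": -0.386, "dz": 0, "rx": 0, "ry": 0, "rz": 0, "claw": 0},
    {"dx": 0.2, "dy": -0.386, "dz": 0, "rx": 0, "ry": 0, "rz": 0, "claw": 0},
    {"dx": 0.2, "dy": -0.386, "dz": 0, "rx": 0, "ry": 0, "rz": 0, "claw": 0},
    {"dx": 0.2, "dy": -0.386, "dz": 0, "rx": 0, "ry": 0, "rz": 0, "claw": 0},
    {"dx": 0.2, "dy": -0.386, "dz": 0, "rx": 0, "ry": 0, "rz": 0, "claw": 0},
    {"dx": 0.2, "dy": -0.386, "dz": 0, "rx": 0, "ry": 0, "rz": 0, "claw": 0},
  ],
)

```text
time_s: 2.05
ee_pos: [0.5021, -0.1492, 0.2227]
eef_rot: [3.141, -0.0, -0.175]
force: [-0.1, -1.0, -0.1]
grip_width: 0.0939
grip_force: 0.0
```

Run:
```python
from h import *
st(); pos,R=pose(); p=viewer.camera('wrist'); save('w2.png',p['img'])
W,ok=wcloud(p,pos,R)
img=p['img'].astype(int); near=ok&(np.linalg.norm(W[...,:2]-[.5,-.151],axis=-1)<.1)&(img.min(-1)>130)
z=W[...,2]; print(np.percentile(z[near],[5,50,98]))
rect(W[near&(z<.016)],'plate'); rect(W[near&(z>.022)&(z<.035)],'rib')
go([.5003,-.1513,.0285],[np.pi,0,np.radians(-10)])
```

```text
t 2.05 pos [ 0.5021 -0.1492  0.2227] rpy [ 1.7999e+02 -2.0000e-02 -1.0010e+01] F [-0.1  -1.01 -0.08] w 0.0939 q [-0.36  0.24  1.6  -0.    1.3   1.39]
[0.00317931 0.00828202 0.02851701]
plate 12048 [ 502.3 -155.5    7.7] [ 499.  -154.4] [141.3  98.5] 80.2
rib 958 [ 502.4 -152.    27.8] [ 501.8 -152. ] [13.8 55.1] 80.0
shift [-0.034  0.07   1.94 ] turn [-0.0008 -0.0005  0.0017]
```

View pics/w2.png

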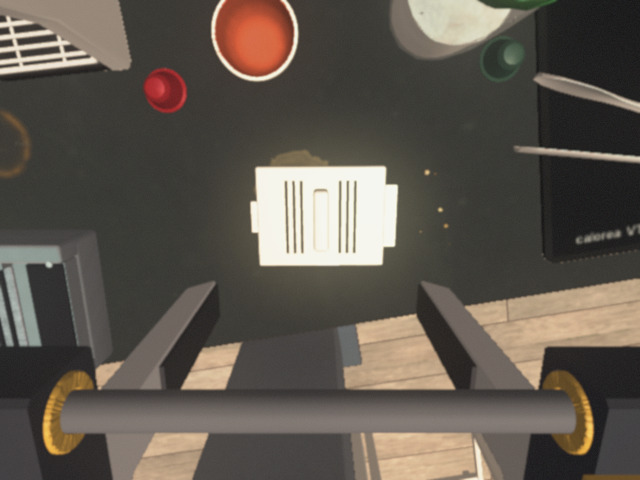

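The picture shows the cover centred at (321,217) between the fingers, with its lip on the right. I'll descend and grip the rib.

Call:
step_arm(
  plan=[
    {"dx": 0, "dy": 0.027, "dz": 0.4, "rx": 0, "ry": 0, "rz": 0, "claw": 0},
    {"dx": 0, "dy": 0, "dz": 0.4, "rx": 0, "ry": 0, "rz": 0, "claw": 0.3},
    {"dx": 0, "dy": 0, "dz": 0.4, "rx": 0, "ry": 0, "rz": 0, "claw": 0.4},
    {"dx": 0, "dy": 0, "dz": 0.4, "rx": 0, "ry": 0, "rz": 0, "claw": 0.5},
    {"dx": 0, "dy": 0, "dz": 0.2, "rx": 0, "ry": 0, "rz": 0, "claw": 0.5},
    {"dx": 0, "dy": 0, "dz": 0.137, "rx": 0, "ry": 0, "rz": 0, "claw": 0.5},
    {"dx": 0, "dy": 0, "dz": 0, "rx": 0, "ry": 0, "rz": 0, "claw": 0.5},
  ],
)

```text
time_s: 2.8
ee_pos: [0.5006, -0.1536, 0.028]
eef_rot: [-3.141, 0.001, -0.175]
force: [0.1, -0.1, 0.3]
grip_width: 0.0497
grip_force: 0.0
```

Call:
step_arm(
  plan=[
    {"dx": 0, "dy": 0, "dz": 0, "rx": 0, "ry": 0, "rz": 0, "claw": 1},
    {"dx": 0, "dy": 0, "dz": 0, "rx": 0, "ry": 0, "rz": 0, "claw": 1},
    {"dx": 0, "dy": 0, "dz": 0, "rx": 0, "ry": 0, "rz": 0, "claw": 1},
    {"dx": 0, "dy": 0, "dz": 0, "rx": 0, "ry": 0, "rz": 0, "claw": 1},
    {"dx": 0, "dy": 0, "dz": 0, "rx": 0, "ry": 0, "rz": 0, "claw": 1},
    {"dx": 0, "dy": 0, "dz": 0, "rx": 0, "ry": 0, "rz": 0, "claw": 1},
  ],
  grip_force=30,
)

```text
time_s: 3.4
ee_pos: [0.5009, -0.1535, 0.0291]
eef_rot: [3.142, -0.0, -0.175]
force: [-1.7, 1.1, 5.2]
grip_width: 0.0139
grip_force: 30.0
```

Call:
step_arm(
  plan=[
    {"dx": 0, "dy": 0, "dz": -0.2, "rx": 0, "ry": 0, "rz": 0, "claw": 1},
    {"dx": 0, "dy": 0, "dz": -0.4, "rx": 0, "ry": 0, "rz": 0, "claw": 1},
    {"dx": 0, "dy": 0, "dz": -0.4, "rx": 0, "ry": 0, "rz": 0, "claw": 1},
    {"dx": 0, "dy": 0, "dz": -0.4, "rx": 0, "ry": 0, "rz": 0, "claw": 1},
    {"dx": 0, "dy": 0, "dz": -0.2, "rx": 0, "ry": 0, "rz": 0, "claw": 1},
  ],
)

```text
time_s: 3.9
ee_pos: [0.5013, -0.1538, 0.192]
eef_rot: [3.141, -0.004, -0.175]
force: [0.5, 0.2, -2.4]
grip_width: 0.014
grip_force: 30.0
```

Call:
step_arm(
  plan=[
    {"dx": -0.1, "dy": -0.2, "dz": 0, "rx": 0, "ry": 0, "rz": 0, "claw": 1},
    {"dx": -0.1, "dy": -0.385, "dz": 0, "rx": 0, "ry": 0, "rz": 0, "claw": 1},
    {"dx": -0.1, "dy": -0.385, "dz": 0, "rx": 0, "ry": 0, "rz": 0, "claw": 1},
    {"dx": -0.1, "dy": -0.385, "dz": 0, "rx": 0, "ry": 0, "rz": 0, "claw": 1},
    {"dx": -0.1, "dy": -0.385, "dz": 0, "rx": 0, "ry": 0, "rz": 0, "claw": 1},
    {"dx": -0.1, "dy": -0.385, "dz": 0, "rx": 0, "ry": 0, "rz": 0, "claw": 1},
    {"dx": -0.1, "dy": -0.385, "dz": 0, "rx": 0, "ry": 0, "rz": 0, "claw": 1},
    {"dx": -0.08, "dy": -0.385, "dz": 0, "rx": 0, "ry": 0, "rz": 0, "claw": 1},
    {"dx": 0, "dy": -0.185, "dz": 0, "rx": 0, "ry": 0, "rz": 0, "claw": 1},
    {"dx": 0, "dy": 0, "dz": 0, "rx": 0, "ry": 0, "rz": 0, "claw": 1},
  ],
)

```text
time_s: 4.9
ee_pos: [0.4771, 0.1652, 0.1884]
eef_rot: [3.142, 0.001, -0.172]
force: [0.9, -0.0, -1.5]
grip_width: 0.014
grip_force: 30.0
```

Run:
```python
from h import *
st(); p=viewer.camera('top'); save('t2.png',p['img'][150:390,60:380].repeat(2,0).repeat(2,1))
W,ok=cloud(p); z=W[...,2]; img=p['img'].astype(int)
pos,R=pose()
near=ok&(np.linalg.norm(W[...,:2]-pos[:2],axis=-1)<.1)&(z>.13)&(z<.20)&(img.min(-1)>130)
print(np.percentile(z[near],[5,50,98])); rect(W[near],'cover top')
s=viewer.camera('side'); save('s2.png',s['img'][100:300,180:360].repeat(3,0).repeat(3,1))
W,ok=cloud(s); z=W[...,2]; img=s['img'].astype(int)
near=ok&(np.linalg.norm(W[...,:2]-pos[:2],axis=-1)<.1)&(z>.13)&(z<.205)&(img.min(-1)>130)
print(np.percentile(z[near],[5,50,98])); rect(W[near],'cover side')
```

```text
t 4.9 pos [0.4771 0.1652 0.1884] rpy [ 1.80e+02  3.00e-02 -9.85e+00] F [ 0.87 -0.   -1.55] w 0.014 q [0.26 0.23 1.69 0.   1.22 2.  ]
[0.16122069 0.16721108 0.1713536 ]
cover top 480 [458.5 124.2 166.7] [469.6 127.7] [66.8 95. ] 80.2
[0.16324072 0.16937023 0.19948568]
cover side 1200 [472.  138.1 172.5] [474.4 154.4] [132.3  93.7] 80.3
```

View pics/s2.png

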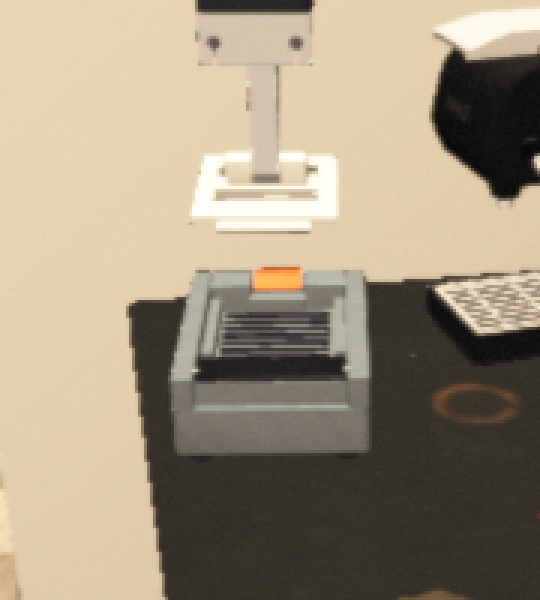

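The side view shows the cover held level and parallel to the housing. I'll tilt it 12° with the lip end low, then work out the pre-insert pose.

Call:
step_arm(
  plan=[
    {"dx": 0, "dy": 0, "dz": 0, "rx": 0.0667, "ry": 0, "rz": 0, "claw": 1},
    {"dx": 0, "dy": 0, "dz": 0, "rx": 0.0667, "ry": 0, "rz": 0, "claw": 1},
    {"dx": 0, "dy": 0, "dz": 0, "rx": 0, "ry": 0, "rz": 0, "claw": 1},
    {"dx": 0, "dy": 0, "dz": 0, "rx": 0, "ry": 0, "rz": 0, "claw": 1},
  ],
)

```text
time_s: 5.4
ee_pos: [0.4775, 0.1621, 0.1888]
eef_rot: [-2.935, 0.0, -0.177]
force: [-0.1, -0.3, -1.4]
grip_width: 0.0138
grip_force: 30.0
```

```bash
cat >> h.py <<'E'
U0,V0=.4430,.2440
c10,s10=np.cos(np.radians(10)),np.sin(np.radians(10))
def tcp_for(yt,zt,a,hx=0):  # lip tip y,z in housing (mm), tilt deg -> world TCP, rpy
    a=np.radians(a); hy=yt/1e3+.072*np.cos(a)-.029*np.sin(a); hz=zt/1e3+.072*np.sin(a)+.029*np.cos(a)
    u=U0+hx/1e3; v=V0+hy
    return [u*c10+v*s10,-u*s10+v*c10,hz],[np.pi+a,0,-np.radians(10)]
def tip():
    pos,R=pose(); a=(R*Ro.from_euler('x',np.pi)).as_euler('xyz')[0]; 
    u=pos[0]*c10-pos[1]*s10-U0; v=pos[0]*s10+pos[1]*c10-V0
    print('tilt',round(np.degrees(a),2),'hx',round(u*1e3,2),'yt',round((v-.072*np.cos(a)+.029*np.sin(a))*1e3,2),'zt',round((pos[2]-.072*np.sin(a)-.029*np.cos(a))*1e3,2))
E
python3 - <<'E'
from h import *
st(); tip(); go(*tcp_for(-57,72,12))
E
```

```text
t 5.4 pos [0.4775 0.1621 0.1888] rpy [-168.15    0.    -10.13] F [-0.15 -0.29 -1.44] w 0.0138 q [0.16 0.19 1.76 0.22 1.14 1.82]
tilt 11.85 hx -0.87 yt -66.0 zt 145.64
shift [0.009 0.064 0.737] turn [ 0.0016 -0.0003 -0.0014]
```

Call:
step_arm(
  plan=[
    {"dx": 0.009, "dy": 0.064, "dz": 0.25, "rx": 0, "ry": 0, "rz": 0, "claw": 1},
    {"dx": 0, "dy": 0, "dz": 0.25, "rx": 0, "ry": 0, "rz": 0, "claw": 1},
    {"dx": 0, "dy": 0, "dz": 0.237, "rx": 0, "ry": 0, "rz": 0, "claw": 1},
    {"dx": 0, "dy": 0, "dz": 0, "rx": 0, "ry": 0, "rz": 0, "claw": 1},
    {"dx": 0, "dy": 0, "dz": 0, "rx": 0, "ry": 0, "rz": 0, "claw": 1},
    {"dx": 0, "dy": 0, "dz": 0, "rx": 0, "ry": 0, "rz": 0, "claw": 1},
  ],
)

```text
time_s: 6.0
ee_pos: [0.4805, 0.1722, 0.1167]
eef_rot: [-2.932, -0.002, -0.174]
force: [0.1, 0.7, -0.8]
grip_width: 0.0138
grip_force: 30.0
```

```bash
cat > look.py <<'E'
import sys
from h import *
tag=sys.argv[1]
st(); tip(); s=viewer.camera('side'); t=viewer.camera('top'); tip()
# overlay: model points of cover (from TCP) and housing (estimate)
pos,R=pose()
def proj(p,X):
    c=X@p['R'].T+p['t']; return np.stack([c[:,0]/c[:,2]*p['fx']+p['cx'],c[:,1]/c[:,2]*p['fy']+p['cy']],1)
Rc=R*Ro.from_euler('x',np.pi); O=pos-Rc.apply([0,0,.029])
cov=np.array([[-47.5,-60,9],[47.5,-60,9],[47.5,60,9],[-47.5,60,9]]),np.array([[-30,-72,4],[30,-72,4],[30,-60,4],[-30,-60,4]])
H0=np.array([U0*c10+V0*s10,-U0*s10+V0*c10,0]); Rh=Ro.from_euler('z',-10,degrees=True)
hou=np.array([[-66,-92,67.5],[66,-92,67.5],[66,92,67.5],[-66,92,67.5]]),np.array([[-50,-61.5,67.5],[50,-61.5,67.5],[50,62,67.5],[-50,62,67.5]])
K=4
def draw(p,box,name):
    x0,y0,x1,y1=box; im=cv2.resize(p['img'][y0:y1,x0:x1],None,fx=K,fy=K,interpolation=cv2.INTER_CUBIC)
    for polys,col,f in ((cov,(255,0,0),lambda q:Rc.apply(q/1e3)+O),(hou,(0,0,255),lambda q:Rh.apply(q/1e3)+H0)):
        for q in polys:
            uv=(proj(p,f(q))-[x0-.5,y0-.5])*K
            cv2.polylines(im,[uv.round().astype(int)],True,col,1,cv2.LINE_AA)
    return im
a=draw(s,(225,150,325,260),'s'); b=draw(t,(160,225,280,325),'t')
h=max(a.shape[0],b.shape[0]); pad=lambda i:np.pad(i,((0,h-i.shape[0]),(0,0),(0,0)))
im=np.hstack([pad(a),pad(b)]); im=im[:, :]; 
f=min(800/im.shape[1],600/im.shape[0],1); save(tag+'.png',cv2.resize(im,None,fx=f,fy=f,interpolation=cv2.INTER_AREA))
E
python3 look.py l1
```

```text
t 6.0 pos [0.4805 0.1722 0.1167] rpy [-1.6799e+02 -1.0000e-01 -9.9900e+00] F [ 0.11  0.71 -0.83] w 0.0138 q [0.17 0.29 1.82 0.24 0.98 1.79]
tilt 12.01 hx 0.32 yt -55.4 zt 73.34
tilt 12.02 hx 0.22 yt -55.51 zt 73.14
```

View pics/l1.png

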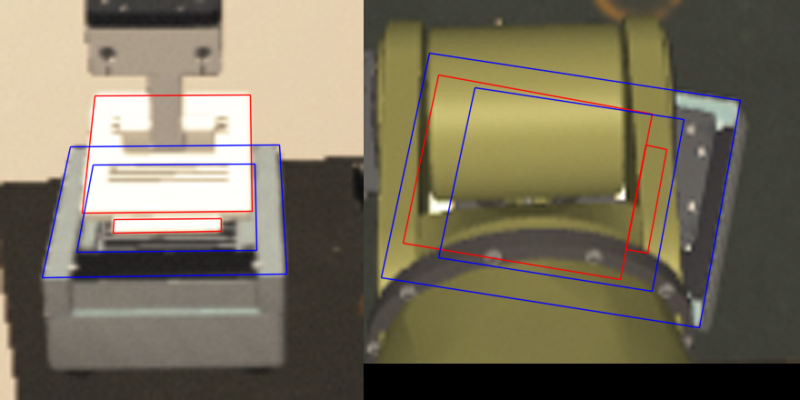

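The overlay puts the cover (red) and housing (blue) models within about a pixel of the image. The ledge's free edge is at row 250 of the left crop, and the lip lies just beyond it. I'll descend, then slide in.

Run:
```python
from h import *
tip(); go(*tcp_for(-57,55,12))
```

```text
tilt 12.02 hx 0.22 yt -55.51 zt 73.14
shift [-0.003  0.052  0.175] turn [-0.0002 -0.0011  0.0001]
```

Call:
step_arm(
  plan=[
    {"dx": 0, "dy": 0.013, "dz": 0.045, "rx": 0, "ry": 0, "rz": 0, "claw": 1},
    {"dx": 0, "dy": 0.013, "dz": 0.045, "rx": 0, "ry": 0, "rz": 0, "claw": 1},
    {"dx": 0, "dy": 0.013, "dz": 0.045, "rx": 0, "ry": 0, "rz": 0, "claw": 1},
    {"dx": 0, "dy": 0.013, "dz": 0.04, "rx": 0, "ry": 0, "rz": 0, "claw": 1},
    {"dx": 0, "dy": 0, "dz": 0, "rx": 0, "ry": 0, "rz": 0, "claw": 1},
    {"dx": 0, "dy": 0, "dz": 0, "rx": 0, "ry": 0, "rz": 0, "claw": 1},
    {"dx": 0, "dy": 0, "dz": 0, "rx": 0, "ry": 0, "rz": 0, "claw": 1},
    {"dx": 0, "dy": 0, "dz": 0, "rx": 0, "ry": 0, "rz": 0, "claw": 1},
  ],
)

```text
time_s: 6.9
ee_pos: [0.4797, 0.1707, 0.0972]
eef_rot: [-2.932, -0.0, -0.175]
force: [-0.9, -0.1, -1.2]
grip_width: 0.0141
grip_force: 30.0
```

Run:
```python
from h import *
st();tip(); go(*tcp_for(-70,55,12))
```

```text
t 6.9 pos [0.4797 0.1707 0.0972] rpy [-167.99   -0.    -10.01] F [-0.92 -0.06 -1.17] w 0.0141 q [0.17 0.32 1.83 0.25 0.93 1.78]
tilt 12.01 hx -0.28 yt -56.98 zt 53.85
shift [ 0.003  0.125 -0.038] turn [-0.0001 -0.0001 -0.0001]
```

Call:
step_arm(
  plan=[
    {"dx": 0, "dy": 0.03, "dz": -0.008, "rx": 0, "ry": 0, "rz": 0, "claw": 1},
    {"dx": 0.003, "dy": 0.03, "dz": -0.008, "rx": 0, "ry": 0, "rz": 0, "claw": 1},
    {"dx": 0, "dy": 0.03, "dz": -0.008, "rx": 0, "ry": 0, "rz": 0, "claw": 1},
    {"dx": 0, "dy": 0.03, "dz": -0.008, "rx": 0, "ry": 0, "rz": 0, "claw": 1},
    {"dx": 0, "dy": 0, "dz": 0, "rx": 0, "ry": 0, "rz": 0, "claw": 1},
    {"dx": 0, "dy": 0, "dz": 0, "rx": 0, "ry": 0, "rz": 0, "claw": 1},
    {"dx": 0, "dy": 0, "dz": 0, "rx": 0, "ry": 0, "rz": 0, "claw": 1},
  ],
)

```text
time_s: 7.6
ee_pos: [0.4778, 0.1585, 0.0978]
eef_rot: [-2.932, -0.0, -0.175]
force: [-0.8, 0.7, -2.3]
grip_width: 0.0135
grip_force: 30.0
```

```bash
python3 look.py l2
python3 - <<'E'
from h import *
st(); go(*tcp_for(-70.5,56,7))
E
```

```text
t 7.6 pos [0.4778 0.1585 0.0978] rpy [-167.99   -0.    -10.01] F [-0.8   0.69 -2.31] w 0.0135 q [0.15 0.31 1.85 0.25 0.94 1.75]
tilt 12.01 hx 0.02 yt -69.37 zt 54.44
tilt 12.01 hx -0.04 yt -69.32 zt 54.39
t 7.7 pos [0.4777 0.1585 0.0977] rpy [-167.99    0.    -10.  ] F [-0.49 -1.08 -1.47] w 0.0136 q [0.15 0.31 1.85 0.25 0.94 1.75]
shift [ 0.    -0.014  0.046] turn [-0.0556  0.0001  0.    ]
```

View pics/l2.png

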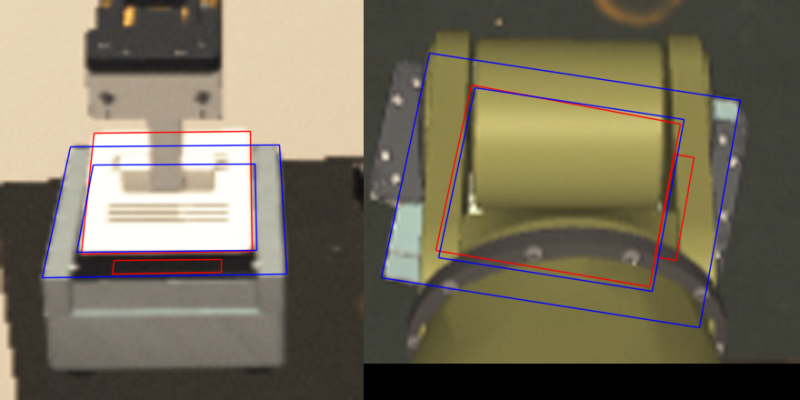

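The lip is hidden under the black ledge at (167,266) in the left crop, the plate edge sits at the ledge's free edge, and there's no contact force. I'll lower the tab end onto the latch bevel.

Call:
step_arm(
  plan=[
    {"dx": 0, "dy": -0.003, "dz": 0.013, "rx": -0.0153, "ry": 0, "rz": 0, "claw": 1},
    {"dx": 0, "dy": -0.003, "dz": 0.013, "rx": -0.0153, "ry": 0, "rz": 0, "claw": 1},
    {"dx": 0, "dy": -0.003, "dz": 0.013, "rx": -0.0153, "ry": 0, "rz": 0, "claw": 1},
    {"dx": 0, "dy": -0.003, "dz": 0.012, "rx": -0.0153, "ry": 0, "rz": 0, "claw": 1},
    {"dx": 0, "dy": 0, "dz": 0, "rx": 0, "ry": 0, "rz": 0, "claw": 1},
    {"dx": 0, "dy": 0, "dz": 0, "rx": 0, "ry": 0, "rz": 0, "claw": 1},
    {"dx": 0, "dy": 0, "dz": 0, "rx": 0, "ry": 0, "rz": 0, "claw": 1},
  ],
)

```text
time_s: 8.4
ee_pos: [0.4781, 0.1605, 0.0929]
eef_rot: [-3.028, 0.0, -0.175]
force: [0.0, -1.2, -1.3]
grip_width: 0.0136
grip_force: 30.0
```

Run:
```python
from h import *
st();tip()
```

```text
t 8.4 pos [0.4781 0.1605 0.0929] rpy [-173.48    0.    -10.02] F [ 0.02 -1.18 -1.25] w 0.0136 q [0.2  0.33 1.82 0.13 0.96 1.87]
tilt 6.52 hx -0.01 yt -71.2 zt 55.95
```

Call:
step_arm(
  plan=[
    {"dx": 0, "dy": 0, "dz": 0, "rx": 0, "ry": 0, "rz": 0, "claw": 0.7},
    {"dx": 0, "dy": 0, "dz": 0, "rx": 0, "ry": 0, "rz": 0, "claw": 0.6},
    {"dx": 0, "dy": 0, "dz": 0, "rx": 0, "ry": 0, "rz": 0, "claw": 0.6},
    {"dx": 0, "dy": 0, "dz": -0.1, "rx": 0, "ry": 0, "rz": 0, "claw": 0.6},
    {"dx": 0, "dy": 0, "dz": -0.25, "rx": 0, "ry": 0, "rz": 0, "claw": 0.6},
    {"dx": 0, "dy": 0, "dz": -0.25, "rx": -0.072, "ry": 0, "rz": 0, "claw": 0.6},
    {"dx": 0, "dy": 0, "dz": 0, "rx": 0, "ry": 0, "rz": 0, "claw": 1},
    {"dx": 0, "dy": 0, "dz": 0, "rx": 0, "ry": 0, "rz": 0, "claw": 1},
    {"dx": 0, "dy": 0, "dz": 0, "rx": 0, "ry": 0, "rz": 0, "claw": 1},
    {"dx": 0, "dy": 0, "dz": 0, "rx": 0, "ry": 0, "rz": 0, "claw": 1},
  ],
)

```text
time_s: 9.4
ee_pos: [0.4766, 0.1535, 0.1518]
eef_rot: [-3.141, 0.001, -0.175]
force: [-0.1, -0.9, 0.3]
grip_width: 0.0091
grip_force: 0.0
```

```bash
cat > press.py <<'E'
from h import *
def press_target(hy,z):
    v=V0+hy/1e3; return [U0*c10+v*s10,-U0*s10+v*c10,z],[np.pi,0,-np.radians(10)]
st(); go(*press_target(42,.12))
E
python3 press.py; sed -i 's/^cov=.*/cov=()/' look.py; python3 look.py l3
```

```text
t 9.4 pos [0.4766 0.1535 0.1518] rpy [-1.7997e+02  8.0000e-02 -1.0030e+01] F [-0.1  -0.89  0.33] w 0.0091 q [0.24 0.26 1.74 0.   1.14 1.98]
shift [ 0.004 -0.521  0.318] turn [-0.0003  0.0009 -0.0003]
t 9.4 pos [0.4766 0.1535 0.1518] rpy [-1.7997e+02  8.0000e-02 -1.0030e+01] F [-0.1  -0.89  0.33] w 0.0091 q [0.24 0.26 1.74 0.   1.14 1.98]
tilt 0.03 hx -0.34 yt -82.09 zt 122.76
tilt 0.02 hx -0.18 yt -82.01 zt 122.98
```

View pics/l3.png

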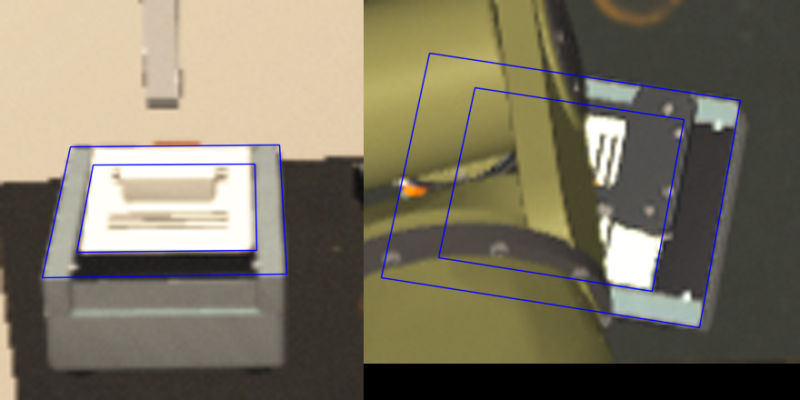

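The cover rests with its lip under the ledge (row 255) and its tab end still raised on the latch (orange at (176,144)). Now I'll press near the tab.

Call:
step_arm(
  plan=[
    {"dx": 0.002, "dy": -0.26, "dz": 0, "rx": 0, "ry": 0, "rz": 0, "claw": 1},
    {"dx": 0.001, "dy": -0.26, "dz": 0, "rx": 0, "ry": 0, "rz": 0, "claw": 1},
    {"dx": 0, "dy": 0, "dz": 0.22, "rx": 0, "ry": 0, "rz": 0, "claw": 1},
    {"dx": 0, "dy": 0, "dz": 0.22, "rx": 0, "ry": 0, "rz": 0, "claw": 1},
    {"dx": 0, "dy": 0, "dz": 0, "rx": 0, "ry": 0, "rz": 0, "claw": 1},
    {"dx": 0, "dy": 0, "dz": 0, "rx": 0, "ry": 0, "rz": 0, "claw": 1},
    {"dx": 0, "dy": 0, "dz": 0, "rx": 0, "ry": 0, "rz": 0, "claw": 1},
  ],
)

```text
time_s: 10.2
ee_pos: [0.4868, 0.205, 0.1097]
eef_rot: [-3.14, -0.001, -0.175]
force: [-0.1, -0.6, 0.6]
grip_width: 0.0004
grip_force: 0.0
```

Call:
step_arm(
  plan=[
    {"dx": 0, "dy": 0, "dz": 0.03, "rx": 0, "ry": 0, "rz": 0, "claw": 1},
    {"dx": 0, "dy": 0, "dz": 0.03, "rx": 0, "ry": 0, "rz": 0, "claw": 1},
    {"dx": 0, "dy": 0, "dz": 0.03, "rx": 0, "ry": 0, "rz": 0, "claw": 1},
    {"dx": 0, "dy": 0, "dz": 0.02, "rx": 0, "ry": 0, "rz": 0, "claw": 1},
    {"dx": 0, "dy": 0, "dz": 0.02, "rx": 0, "ry": 0, "rz": 0, "claw": 1},
    {"dx": 0, "dy": 0, "dz": 0, "rx": 0, "ry": 0, "rz": 0, "claw": 1},
    {"dx": 0, "dy": 0, "dz": 0, "rx": 0, "ry": 0, "rz": 0, "claw": 1},
  ],
)

```text
time_s: 10.9
ee_pos: [0.4863, 0.205, 0.0956]
eef_rot: [-3.141, 0.0, -0.175]
force: [0.2, 0.1, 0.8]
grip_width: 0.0004
grip_force: 0.0
```

```bash
python3 press.py
```

```text
t 10.9 pos [0.4863 0.205  0.0956] rpy [-179.98    0.    -10.01] F [0.18 0.14 0.85] w 0.0004 q [0.33 0.39 1.71 0.   1.03 2.07]
shift [-0.003  0.003 -0.244] turn [-0.0002  0.     -0.0001]
```

Call:
step_arm(
  plan=[
    {"dx": 0, "dy": 0, "dz": 0.015, "rx": 0, "ry": 0, "rz": 0, "claw": 1},
    {"dx": 0, "dy": 0, "dz": 0.015, "rx": 0, "ry": 0, "rz": 0, "claw": 1},
    {"dx": 0, "dy": 0, "dz": 0.01, "rx": 0, "ry": 0, "rz": 0, "claw": 1},
    {"dx": 0, "dy": 0, "dz": 0, "rx": 0, "ry": 0, "rz": 0, "claw": 1},
    {"dx": 0, "dy": 0, "dz": 0, "rx": 0, "ry": 0, "rz": 0, "claw": 1},
  ],
)

```text
time_s: 11.4
ee_pos: [0.4866, 0.2047, 0.092]
eef_rot: [-3.141, -0.001, -0.175]
force: [-0.3, -2.5, 5.9]
grip_width: 0.0004
grip_force: 2.9
```

Call:
step_arm(
  plan=[
    {"dx": 0, "dy": 0, "dz": 0.01, "rx": 0, "ry": 0, "rz": 0, "claw": 1},
    {"dx": 0, "dy": 0, "dz": 0.01, "rx": 0, "ry": 0, "rz": 0, "claw": 1},
    {"dx": 0, "dy": 0, "dz": 0, "rx": 0, "ry": 0, "rz": 0, "claw": 1},
  ],
)

```text
time_s: 11.7
ee_pos: [0.4868, 0.2047, 0.0903]
eef_rot: [-3.141, -0.001, -0.175]
force: [-1.3, -4.6, 7.5]
grip_width: 0.0003
grip_force: 3.9
```

Call:
step_arm(
  plan=[
    {"dx": 0, "dy": 0, "dz": 0.01, "rx": 0, "ry": 0, "rz": 0, "claw": 1},
    {"dx": 0, "dy": 0, "dz": 0.01, "rx": 0, "ry": 0, "rz": 0, "claw": 1},
    {"dx": 0, "dy": 0, "dz": 0, "rx": 0, "ry": 0, "rz": 0, "claw": 1},
  ],
)

```text
time_s: 12.0
ee_pos: [0.4862, 0.2049, 0.0874]
eef_rot: [-3.141, 0.0, -0.175]
force: [-0.4, 0.0, 0.1]
grip_width: 0.0003
grip_force: 0.0
```

The force rose to 7.5 N and then fell to zero, so the latch has snapped. I'll check with a gentle touch, then retreat.

Call:
step_arm(
  plan=[
    {"dx": 0, "dy": 0, "dz": 0.01, "rx": 0, "ry": 0, "rz": 0, "claw": 1},
    {"dx": 0, "dy": 0, "dz": 0.01, "rx": 0, "ry": 0, "rz": 0, "claw": 1},
    {"dx": 0, "dy": 0, "dz": 0.01, "rx": 0, "ry": 0, "rz": 0, "claw": 1},
    {"dx": 0, "dy": 0, "dz": 0, "rx": 0, "ry": 0, "rz": 0, "claw": 1},
    {"dx": 0, "dy": 0, "dz": 0, "rx": 0, "ry": 0, "rz": 0, "claw": 1},
  ],
)

```text
time_s: 12.5
ee_pos: [0.4862, 0.2049, 0.0844]
eef_rot: [-3.141, 0.0, -0.175]
force: [-0.0, 0.4, -0.5]
grip_width: 0.0002
grip_force: 0.0
```

Call:
step_arm(
  plan=[
    {"dx": 0, "dy": 0, "dz": 0.005, "rx": 0, "ry": 0, "rz": 0, "claw": 1},
    {"dx": 0, "dy": 0, "dz": 0.005, "rx": 0, "ry": 0, "rz": 0, "claw": 1},
    {"dx": 0, "dy": 0, "dz": 0, "rx": 0, "ry": 0, "rz": 0, "claw": 1},
  ],
)

```text
time_s: 12.8
ee_pos: [0.4863, 0.205, 0.0843]
eef_rot: [-3.141, -0.0, -0.175]
force: [-5.2, -1.3, 9.6]
grip_width: 0.0006
grip_force: 4.9
```

Call:
step_arm(
  plan=[
    {"dx": 0, "dy": 0, "dz": -0.2, "rx": 0, "ry": 0, "rz": 0, "claw": 1},
    {"dx": 0, "dy": 0, "dz": -0.4, "rx": 0, "ry": 0, "rz": 0, "claw": 1},
    {"dx": 0, "dy": 0, "dz": -0.4, "rx": 0, "ry": 0, "rz": 0, "claw": 1},
    {"dx": 0, "dy": 0.45, "dz": -0.1, "rx": 0, "ry": 0, "rz": 0, "claw": 1},
    {"dx": 0, "dy": 0.45, "dz": 0, "rx": 0, "ry": 0, "rz": 0, "claw": 1},
    {"dx": 0, "dy": 0.45, "dz": 0, "rx": 0, "ry": 0, "rz": 0, "claw": 1},
    {"dx": 0, "dy": 0.45, "dz": 0, "rx": 0, "ry": 0, "rz": 0, "claw": 1},
    {"dx": 0, "dy": 0.45, "dz": 0, "rx": 0, "ry": 0, "rz": 0, "claw": 1},
    {"dx": 0, "dy": 0.45, "dz": 0, "rx": 0, "ry": 0, "rz": 0, "claw": 1},
    {"dx": 0, "dy": 0, "dz": 0, "rx": 0, "ry": 0, "rz": 0, "claw": 1},
  ],
)

```text
time_s: 13.8
ee_pos: [0.4385, -0.0647, 0.1936]
eef_rot: [3.141, -0.0, -0.179]
force: [0.3, 0.2, -1.0]
grip_width: 0.0003
grip_force: 0.0
```

```bash
python3 look.py l4
python3 - <<'E'
from h import *
for n in ('top','side'):
    p=viewer.camera(n); W,ok=cloud(p); img=p['img'].astype(int)
    hx=W[...,0]*c10-W[...,1]*s10-U0; hy=W[...,0]*s10+W[...,1]*c10-V0; z=W[...,2]
    m=ok&(abs(hx)<45)&(abs(hy)<58)&(img.min(-1)>150)
    A=np.c_[hy[m&(z<.075)],np.ones((m&(z<.075)).sum())]; c=np.linalg.lstsq(A,z[m&(z<.075)],rcond=None)[0]
    print(n,m.sum(),'slope deg',np.degrees(c[0]),'z0',c[1])
    for lo,hi in((-58,-40),(-30,-12),(12,30),(40,58)):
        k=m&(hy>lo/1e3)&(hy<hi/1e3); print(lo,hi,np.median(z[k]),k.sum())
    o=ok&(img[...,0]>200)&(img[...,2]<90)&(abs(hx)<30)&(hy>.05)&(hy<.1); print('orange hy',np.percentile(hy[o],[2,50,98]))
    wb=ok&(abs(hx)>52)&(abs(hx)<62)&(abs(hy)<50); print('walltop',np.median(z[wb]))
E
```

```text
t 13.8 pos [ 0.4385 -0.0647  0.1936] rpy [ 1.7998e+02 -1.0000e-02 -1.0280e+01] F [ 0.34  0.19 -0.97] w 0.0003 q [-0.23  0.09  1.84 -0.    1.21  1.52]
tilt -0.02 hx 0.12 yt -303.62 zt 164.58
tilt 0.03 hx 0.26 yt -300.22 zt 164.5
top 78843 slope deg 3.860263013801271 z0 -0.759109625616253
-58 -40 0.18896843821621775 1445
-30 -12 0.18852553777288253 1473
12 30 0.06733319114616935 938
40 58 0.06548650940872693 763
orange hy [0.06206015 0.07490701 0.08911536]
walltop nan
side 94108 slope deg -40.25556752013264 z0 -0.21913790448904663
-58 -40 0.1879510783080908 637
-30 -12 0.08512111161277212 1386
12 30 0.06817633148124669 101
40 58 0.06841342237322123 409
orange hy [0.06241266 0.07599995 0.08605404]
walltop nan
  return _methods._mean(a, axis=axis, dtype=dtype,
  ret = ret.dtype.type(ret / rcount)
```

View pics/l4.png

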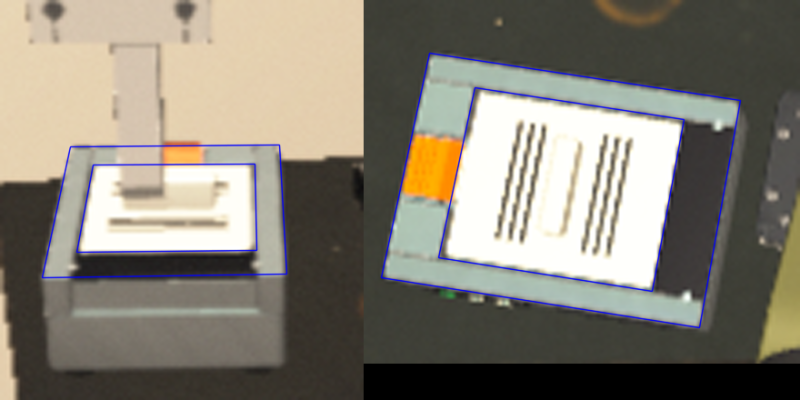

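The cover lies flush in the bay: its top is at about 67 mm, the latch nose at (440,165) is back at rest over the tab, and the lip is under the ledge.

```bash
python3 -c "
from station import hand_in
print(hand_in())"
```

```text
the job is handed in; nothing more can be done
None
```

The vent cover is back on the odour filter: lip hooked under the ledge, latch snapped over the tab at about 8 N, lying flush and released, with the cup and pods untouched; handed in at about 14 s.

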